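Set the grinding jig at the wheel and hold the guard open

TASK

Slide the jig carrier along its rail until it clicks into the detent in front of the grinding wheel, and leave it seated there. Then lift the spring-closing guard on top of the wheel box and hold it open at 60 degrees so that I can check how the tool bit lines up with the wheel; finish while still holding the guard there with the gripper's fingers. Leave the bin, the jar and the spanner where they are.

Things in the scene. Friction and masses are not known exactly. Their poses are not given: they have to be found in the camera images.
- grinder: Bench tool grinder, fixed. Origin on the bench, z up, x away from the robot (yaw within 0.3). In its frame, mm: base plate x -140..140, y -190..230, 15 high; grey wheel box x -120..30, y -75..75, top at 115, with a slot in its far face at the pale wheel; grey motor, 90 diameter, y 75..205, top at 110; rail along y at x = 90, 40 wide, y -190..170, top at 40, end stops 10 higher.
- carrier (a joint): Jig carrier's position (m) on the rail, growing to the grinder's +y. 0 = spare detent at the -y end; 0.120 = detent in front of the wheel; travel -0.010..0.170. Starts loose at 0.02..0.08. Sliding takes 1 to 2 N, passing a detent's bump (15 to 7 mm short of it) about 5 N; within 5 mm the detent draws it in and holds it. It can be pushed past. Seated: within 3.5 mm.
- carrier_post (a point): On the axis of the carrier's upright steel post, 105 mm above the bench, a good grip height. Post: 18 mm diameter, from 65 to 123 mm above the bench, on a steel slab 60 x 70 (y) mm with top at 65 mm. Beside it, 6 mm or more from its axis towards the wheel box, a clamp and a square tool bit (top at 87 mm, within 15 mm of the axis along y). Fingers fit at its +y and -y sides.
- station (a point): Where point carrier_post lies when the carrier is seated in the detent in front of the wheel. Fixed to the grinder, axes as the grinder's; the carrier moves along y.
- guard (a joint): Opening of the guard (rad): 0 shut, 1.047 = 60 degrees, stop at 1.75. Flat grey steel plate 155 (x) x 156 (y) x 4 mm, 0.28 to 0.46 kg, on top of the wheel box, hinged at its robot-side (-x) edge; its far edge swings up and back towards the robot. Gravity and a spring shut it from any angle when released; lifting or holding it takes 3 to 5 N at the handle.
- guard_handle (a point): Middle of the guard's round steel handle bar, 12 mm diameter, 100 mm long, parallel to the hinge (grinder's y), in the guard's frame 125 mm from the hinge along x and 44 mm along z; 34 mm free below it, plate ends 32 mm beyond it. 160 mm above the bench when shut. Axes turn with the guard (z out of its outer face). The bar can turn between the finger pads: the gripper may keep pointing down.
- guard_hinge (a point): Middle of the hinge axis, 116 mm above the bench; the axis runs along the grinder's y. Axes turn with the guard.
- bin: Bystander: open yellow plastic bin 140 x 100 x 60 mm, on the bench beyond the grinder's -y end. Origin under its centre.
- jar: Bystander: closed jar with black cap, 68 mm diameter, 100 mm tall, on the bench beyond the grinder's +y end. Origin under its centre.
- spanner: Bystander: steel spanner 170 mm long lying on the bench beyond the grinder's -y end. Origin under its middle, x along it.

How it is judged (in metres and radians):
On the way, in this order (a step that is already met when the one before it is completed fails the run):
1. the carrier sits in the detent in front of the wheel, the guard still shut (value of joint carrier between 0.1165 and 0.1235 m and velocity of joint carrier between -0.02 and 0.02 m/s and value of joint guard below 0.1 rad), for 0.3 s.
2. the fingers hold the guard steady, open at 60 degrees (within 8) (value of joint guard between 0.907571 and 1.18682 rad and velocity of joint guard between -0.1 and 0.1 rad/s and contact force between guard and the fingers above 0.5 N), for 0.3 s.
At the end, for the whole second after the job is handed in: The carrier is seated in the detent in front of the wheel (within 3.5 mm), and the gripper's fingers hold the guard still, open at 60 degrees within 8 degrees, with none of the loose things propping it; the program ends while holding (all of step 2 and value of joint carrier between 0.1165 and 0.1235 m and contact force between guard and bin below 0.2 N and contact force between guard and jar below 0.2 N and contact force between guard and spanner below 0.2 N); the arm keeps its last pose, push and grip.
It fails at once if the bin, the jar or the spanner is moved (more than 25 mm) (distance of any of bin, jar, spanner from where it was at the start of the episode above 0.025 m).
It also fails if it takes over 48 s, if anything falls off the work surface, if the arm or the gripper's body presses on something with over 40 N, if the wrist force passes 120 N, or if a joint passes its speed limit or range.

ROBOT

A 6-joint arm with a two-finger parallel gripper is mounted at the origin on the work surface. World frame = base frame: x ahead of the robot, y to its left, z up, the work surface at z = 0. Lengths are in m, angles in degrees, forces in N, time in s.
With the tool pointing down it reaches from about 0.25 to 0.725 m from the base axis. Payload 9.7 kg.
Tool frame: the origin (TCP) lies between the finger pads; the fingertips stand 19 mm ahead of it and the grasp point (between the pads) is the TCP; z points along the fingers, y is the line along which they close (so a half turn about z gives the same grasp; the last joint's range is limited). The gripper opens to 85 mm and grips with 20 to 120 N. Pads are 22 mm wide; open, the fingers measure 114 mm over their backs; the gripper's body (76 mm by 85 mm) begins 54 mm behind the grasp point. The pads swing forward as they close: fully open they stand 13 mm farther back than shut.
Start: joints at [-64.572, 4.979, 10.078, 95.1, 0, 90], TCP at [0.236, -0.497, 0.216] pointing down, gripper open.
Joint ranges: [-179.16, 179.16], [-48.56, 103.87], [-65.8, 70.77], [-126.05, 130.52], [-82.76, 87.17], [-180, 180]. Speed limits (degrees/s): [127.2, 127.2, 147.25, 180, 180, 180].

INTERFACE

Orientations are given as [roll, pitch, yaw] about the fixed x, y, z axes, in that order (R = Rz(yaw) Ry(pitch) Rx(roll)).
In Python, from workcell import bot gives the robot as it stands. The module is installed in compiled form; this text tells all that it offers.
- The arm moves only by the shell command python3 -m crank 'ROWS' [OPENING] [FORCE]. ROWS is JSON, a list that holds one entry, the list of rows, each a list of 6 numbers: the shift along the world's x, y, z as a fraction of full scale, then the turn, a rotation vector about the world's x, y, z as a fraction of full scale. In form: [[[x, y, z, wx, wy, wz], ...]]. A call has 1 to 20 rows; each row shifts and turns the commanded pose from where the row before left it; what a row does not reach is not made up. Full scale, the value 1, is 20 mm for a shift and 0.12 rad for a turn. A row lasts 1/12 s, in which the tool goes at most 41.7 mm and 7.16 degrees, less where a joint would pass 70% of its speed; a pose out of reach is approached as far as the arm can. A call with a number of a shift or a turn outside -1 to 1 is refused whole. A call with a gripper value outside its range is refused whole. OPENING is the opening, from 0 (shut) to 1 (fully open), set as the call begins (- or left out, the last holds). The fingers move at their own pace and stop on an object; FORCE is the grip in N (left out, the last holds). Time passes only in rows, so rows that do not move let the fingers close. It gives the time, the measured TCP pose, the force, the opening and the grip force at its end, in the units of the state.
- bot.get_obs(): the state, without advancing time (a new reading comes with each control period).
- bot.camera(name): name is "scene" or "top" or "wrist"; returns the picture (480x640x3 uint8, red, green, blue); there is no depth.
- bot.camera_model(name): a dict with "vertical_fov" (degrees; the focal length in pixels is half the picture's height over the tangent of half this angle, whatever the lens; pixels are square), "cx", "cy" (the principal point, pixels), "R" (3x3) and "t" (3): a world point X has camera coordinates R X + t. Camera axes: x right, y down, z forward; pixel columns grow to the right and rows downward; lengths in m; the calibration is good to about 2 mm. The wrist camera is an equidistant fisheye: a pixel r from the principal point sees the ray r / f radians off the axis. A picture is of the moment at which its call begins: read the wrist's pose just before it. camera_model takes no time and is no camera call; for the wrist camera it gives the pose at the moment of the call.
- bot.job_done(): hands the job in; it is judged then, once.
The state is a dict: "time": time; "q": joint angles; "qd": joint speeds; "joint_efforts": joint torques, N m; "ee_pos": TCP position; "tcp_rot": TCP orientation; "wrist_force": force on the tool from outside, world axes, zero at the start; "torque": the same for the moment, N m; "opening": finger opening in m; "grasp_force": force on a finger pad.
Only numpy, scipy, OpenCV 4.12 (cv2) and the standard library are available. Lean on these libraries where they do the work, as an engineer would, in place of code of your own. Each camera call takes 0.05 s, during which the arm holds its last target. There are 200 camera calls.

## Working session

There is one attempt and no reset: what is moved stays moved. The work goes in short steps, Python scripts to look and compute and a shell command to move; the robot and the scene stay as the last step left them, time stands still between calls to the robot, and variables do not carry over. Pictures are saved under pics/ and viewed, at most 10 in all, crops included, and the job is handed in when it is done.

```bash
mkdir -p pics
python3 - <<'E'
from workcell import bot
import cv2
for n in ("scene","top"):
    m=bot.camera_model(n); print(n,m)
    cv2.imwrite(f"pics/{n}0.png",bot.camera(n)[:,:,::-1])
print(bot.get_obs())
E
```

```text
scene {'vertical_fov': 51.29502852318715, 'cx': 317.57790493956367, 'cy': 232.76724446288733, 'R': array([[-0.6950376 ,  0.71870617, -0.01960043],
       [ 0.43615367,  0.39980416, -0.80618026],
       [-0.5715704 , -0.56887439, -0.59134525]]), 't': array([ 0.32859504, -0.17040423,  1.44000628])}
top {'vertical_fov': 57.706616127294296, 'cx': 315.93438271913885, 'cy': 240.9912162526387, 'R': array([[ 1.49271504e-02, -9.99888570e-01, -1.65840100e-04],
       [-9.97397524e-01, -1.48782613e-02, -7.05465593e-02],
       [ 7.05362309e-02,  1.21846761e-03, -9.97508474e-01]]), 't': array([0.06020393, 0.55298847, 1.21188809])}
{'time': 0.1, 'q': array([-6.45734818e+01,  5.00782403e+00,  1.00392481e+01,  9.50980406e+01,
        3.60548713e-04,  8.99992918e+01]), 'qd': array([-0.02997338, -0.0873509 ,  0.14597078,  0.01547237, -0.03408174,
        0.00323225]), 'joint_efforts': array([-2.77586478e-04, -5.21563518e+01,  4.65652084e+01,  1.59423536e-02,
        4.41200569e-06,  5.80958215e-06]), 'ee_pos': array([ 0.23605541, -0.4965339 ,  0.21525743]), 'tcp_rot': array([-1.79933383e+02, -3.61371834e-04,  2.54272259e+01]), 'wrist_force': array([-0.79304849,  0.18218056,  0.40681738]), 'torque': array([ 0.02680083, -0.00410804, -0.01793448]), 'grasp_force': 0.0, 'opening': 0.08564371217222168}
```

View pics/scene0.png

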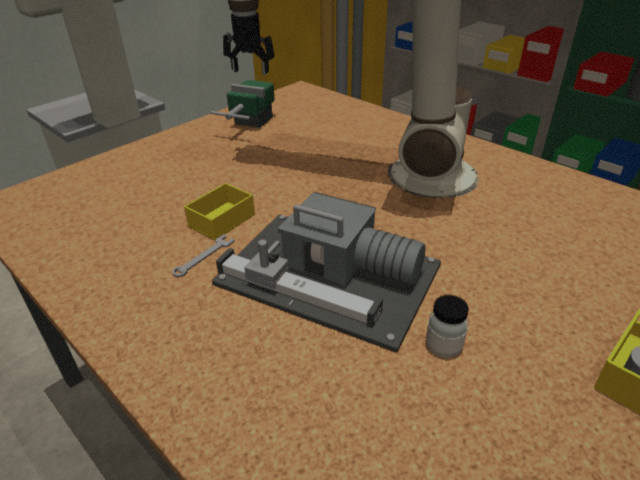

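View pics/top0.png

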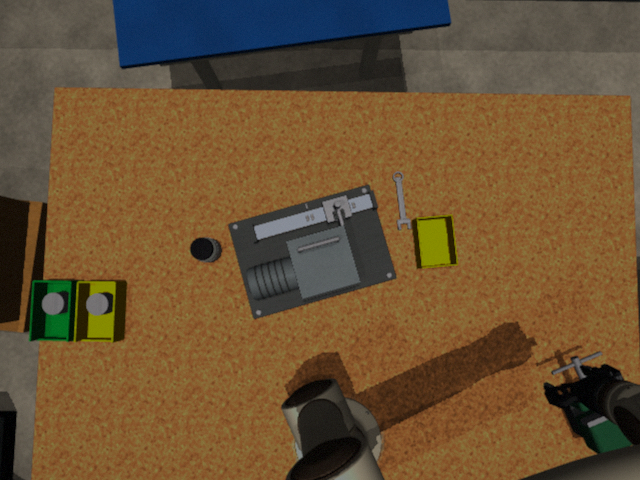

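The scene view looks from beyond the grinder: post at (264,250), guard handle at about (318,217), jar (447,327), bin (220,210). The top view shows the plate corners at (231,224), (368,186), (395,277), (255,317), the post at about (337,206) and the handle at (319,243). I'll enlarge both.

Run:
```python
import cv2
a=cv2.imread("pics/scene0.png")[180:350,205:445]; b=cv2.imread("pics/top0.png")[175:330,215:415]
cv2.imwrite("pics/sc.png",cv2.resize(a,None,fx=3.3333,fy=3.3333,interpolation=cv2.INTER_CUBIC))
cv2.imwrite("pics/tc.png",cv2.convertScaleAbs(cv2.resize(b,None,fx=3.8,fy=3.8,interpolation=cv2.INTER_CUBIC),alpha=1.5))
```

```text
(no output)
```

View pics/sc.png

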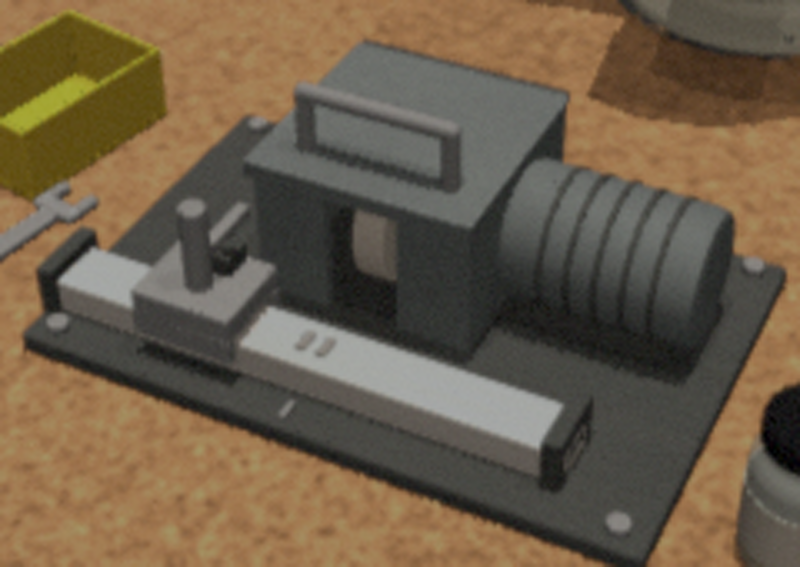

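View pics/tc.png

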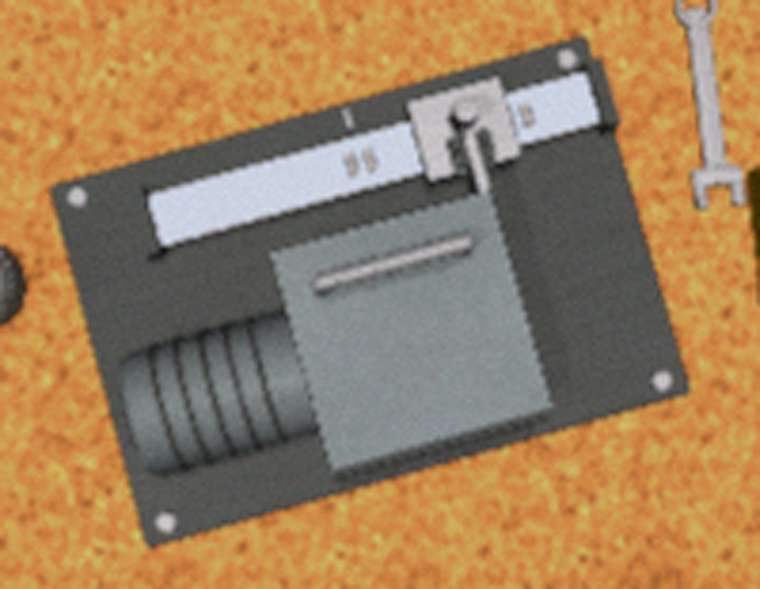

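The crops are clear: handle ends are scene-crop (299,93) and (457,130), top-crop (321,285) and (468,241). The post top is scene-crop (191,207), top-crop (467,110), with a tick mark and dimples on the rail marking the detent. Next I'll fit the pose and triangulate.

```bash
cat > h.py <<'E'
import numpy as np
from workcell import bot
from scipy.optimize import least_squares
def M(n):
    m=bot.camera_model(n); f=240/np.tan(np.radians(m["vertical_fov"]/2)); return m,f
C={n:M(n) for n in("scene","top")}
S=lambda x,y:np.array([205+(x+.5)/3.33333-.5,180+(y+.5)/3.33333-.5])
T=lambda x,y:np.array([215+(x+.5)/3.8-.5,175+(y+.5)/3.8-.5])
def proj(n,X):
    m,f=C[n]; c=m["R"]@X+m["t"]; return np.array([m["cx"],m["cy"]])+f*c[:2]/c[2]
def tri(s,t):
    r=least_squares(lambda X:np.r_[proj("scene",X)-s,proj("top",X)-t],[.45,0,.1]); return r.x,np.sqrt(2*r.cost)
def onplane(n,p,z):
    m,f=C[n]; d=m["R"].T@np.r_[(p-[m["cx"],m["cy"]])/f,1]; o=-m["R"].T@m["t"]; return o+d*(z-o[2])/d[2]
E
python3 - <<'E'
from h import *
pl=[((140,230,15),S(645,567),T(53,187)),((140,-190,15),S(25,343),T(588,38)),((-140,-190,15),S(247,117),T(688,390)),((-140,230,15),S(783,272),T(152,545))]
gd=[((155,78,3),S(472,228),T(272,253)),((155,-78,3),S(245,163),T(490,196)),((0,-78,3),S(365,43),T(550,407)),((0,78,3),S(568,96),T(335,470))]
ha=[((125,50,44),S(457,130),T(321,285)),((125,-50,44),S(299,93),T(468,241))]
def W(p,q): 
    c,s=np.cos(p[2]),np.sin(p[2]); return np.array([p[0]+c*q[0]-s*q[1],p[1]+s*q[0]+c*q[1],p[3]+q[2]])
def res(p):
    r=[]
    for k,L in((0,pl),(1,gd),(1,ha)):
        for q,s,t in L:
            q=np.array(q)/1e3
            if k: q=q+[p[4],0,.116]
            X=W(p,q); r+=[proj("scene",X)-s,proj("top",X)-t]
    return np.concatenate(r)
f=least_squares(res,[.5,0,.2,0,-.12],loss="soft_l1"); p=f.x
print("grinder x y yaw dz hingex",p.round(4)); print(res(p).reshape(-1,4).round(1))
def G(X): c,s=np.cos(p[2]),np.sin(p[2]); d=X-[p[0],p[1],p[3]]; return np.array([c*d[0]+s*d[1],-s*d[0]+c*d[1],d[2]])
for nm,s,t in(("h+",S(457,130),T(321,285)),("h-",S(299,93),T(468,241)),("post",S(191,207),T(467,111)),("tick",S(288,408),T(349,118)),("d1",S(304,341),T(353,163)),("d2",S(324,346),T(371,160))):
    X,e=tri(s,t); print(nm,X.round(4),"grinder",G(X).round(4),"err",round(e,2))
for z,t in((.04,T(524,116)),(.04,T(532,115)),(.04,T(352,164)),(.04,T(371,160)),(.123,T(467,111)),(.015,T(349,118))): print(G(onplane("top",t,z)).round(4))
hm=W(p,np.array([p[4]+.125,0,.16])); hg=W(p,np.array([p[4],0,.116])); print("handle",hm,"hinge",hg, "bin",onplane("top",np.array([436,241]),.06),"jar",onplane("top",np.array([205,250]),.1))
for Y in (0,.12): print("rail pt",W(p,np.array([.09,-.1+Y,.105])))
E
```

```text
grinder x y yaw dz hingex [ 0.5313  0.0619  0.2933 -0.0041 -0.1217]
[[-1.3 -0.8 -1.4 -0.3]
 [-2.  -1.5 -1.1 -1. ]
 [-1.1 -0.2  0.6  0.3]
 [ 0.9 -0.6 -1.5  0.7]
 [-0.3  0.6 -0.2  1.1]
 [-0.5 -0.  -0.1 -0.2]
 [-1.8  0.4  0.8  1.5]
 [ 0.6  0.7 -0.5  1.6]
 [-2.1  1.4 -0.2  0. ]
 [ 1.2  0.5 -0.6  0.7]]
h+ [0.518  0.1121 0.1591] grinder [0.0019 0.0519 0.1632] err 1.39
h- [0.5506 0.0134 0.1573] grinder [ 0.0045 -0.052   0.1614] err 0.07
post [0.6427 0.0136 0.1209] grinder [ 0.0927 -0.0784  0.125 ] err 0.11
tick [0.6514 0.0981 0.0175] grinder [ 1.254e-01 -1.000e-04  2.160e-02] err 0.72
d1 [0.6202 0.0878 0.0443] grinder [ 0.0926 -0.0009  0.0484] err 3.08
d2 [0.6131 0.0858 0.0348] grinder [ 0.0852 -0.0008  0.0388] err 3.71
[ 0.0888 -0.1253  0.0441]
[ 0.0879 -0.1312  0.0441]
[0.0894 0.0061 0.0441]
[ 0.0884 -0.0081  0.0441]
[ 0.0925 -0.0785  0.1271]
[ 0.1266 -0.0016  0.0191]
handle [0.53443348 0.0628497  0.15590771] hinge [0.41477199 0.0267093  0.11190771] bin [ 0.55403877 -0.25979004  0.06      ] jar [0.51815148 0.36061151 0.1       ]
rail pt [ 0.64633206 -0.00781583  0.10090771]
rail pt [0.61163728 0.1070592  0.10090771]
```

Post at (0.643, 0.014), top measured at 0.121; handle middle at (0.534, 0.063), height 0.158. Both agree with the text. The tick mark and dimples put the station at grinder y = 0, so the carrier is at about 0.0415. Moving over the post.

```bash
python3 -m crank '[[[0.8,1,0.2,0,0,-0.125],[0.8,1,0.2,0,0,-0.125],[0.8,1,0.2,0,0,-0.125],[0.8,1,0.2,0,0,-0.125],[0.8,1,0.2,0,0,-0.125],[0.8,1,0,0,0,-0.125],[0.8,1,0,0,0,-0.125],[0.8,1,0,0,0,-0.125],[0.8,1,0,0,0,-0.125],[0.8,1,0,0,0,-0.125],[0.8,1,0,0,0,0],[0.8,1,0,0,0,0],[0.8,1,0,0,0,0],[0.8,1,0,0,0,0],[0.8,1,0,0,0,0],[0.8,1,0,0,0,0],[0.8,1,0,0,0,0],[0.8,1,0,0,0,0],[0.8,1,0,0,0,0],[0.8,1,0,0,0,0]]]' 1 30
```

```text
time: 1.77
ee_pos: [0.5567, -0.0955, 0.2355]
tcp_rot: [-180.0, 0.0, 16.8]
wrist_force: [0.0, -0.4, 1.1]
opening: 0.0854
grasp_force: 0.0
```

```bash
python3 -m crank '[[[0.74,0.92,-0.25,0,0,0],[0.74,0.92,-0.25,0,0,0],[0.74,0.92,-0.25,0,0,0],[0.74,0.92,-0.25,0,0,0],[0.74,0.92,-0.25,0,0,0],[0.74,0.92,-0.25,0,0,0],[0,0,0,0,0,0],[0,0,0,0,0,0],[0,0,0,0,0,0]]]'
python3 - <<'E'
from workcell import bot
import cv2
m=bot.camera_model("wrist"); print(m)
cv2.imwrite("pics/w1.png",cv2.convertScaleAbs(bot.camera("wrist")[:,:,::-1],alpha=1.5))
E
```

```text
time: 2.52
ee_pos: [0.6447, 0.0135, 0.2056]
tcp_rot: [-180.0, 0.1, 16.8]
wrist_force: [-0.0, 0.2, 0.2]
opening: 0.0855
grasp_force: 0.0
{'vertical_fov': 65.70646984690485, 'cx': 317.8954085434926, 'cy': 238.4813172517348, 'R': array([[ 2.89937788e-01, -9.57045175e-01,  7.82710410e-04],
       [-9.03260291e-01, -2.73373112e-01,  3.30738549e-01],
       [-3.16317760e-01, -9.66005945e-02, -9.43722099e-01]]), 't': array([-0.17449511,  0.54564792,  0.57611619])}
```

View pics/w1.png

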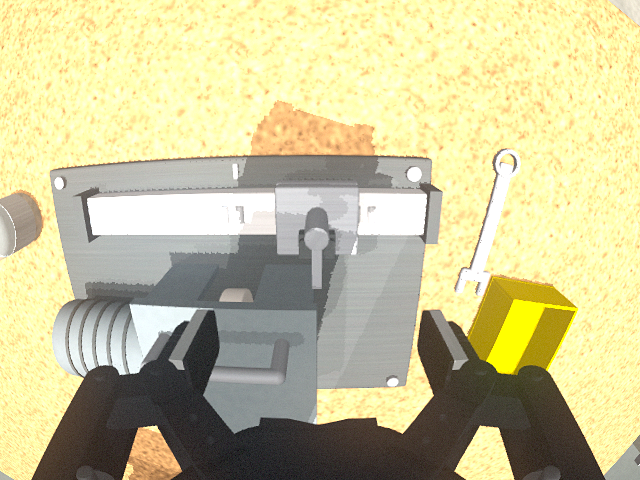

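The wrist view shows the post's top disc at (317,238), centred between the fingers, with the detent tick at (236,171) and the handle at about (265,365). I'll check it against the calibration.

```bash
cat >> h.py <<'E'
def wray(m,p):
    f=240/np.tan(np.radians(m["vertical_fov"]/2)); d=np.array(p,float)-[m["cx"],m["cy"]]; r=np.hypot(*d); th=r/f
    v=np.r_[d/max(r,1e-9)*np.sin(th),np.cos(th)]; return -m["R"].T@m["t"],m["R"].T@v
def wplane(m,p,z):
    o,d=wray(m,p); return o+d*(z-o[2])/d[2]
E
python3 - <<'E'
from h import *
m=bot.camera_model("wrist"); yaw=.2933; u=np.array([-np.sin(yaw),np.cos(yaw)]); v=np.array([u[1],-u[0]])
for n,p,z in(("post",(317,238),.123),("tick",(236,171),.015),("rail end+y top",(89,215),.04),("rail end-y",(427,212),.04),("hand -y end",(282,345),.16),("plate ++",(52,171),.015),("plate +-",(431,159),.015),("d",(230,214),.04),("d",(241,214),.04),("slab far L",(277,185),.065),("slab far R",(357,185),.065)):
    X=wplane(m,p,z); print(n,X.round(4),"x,y along", (X[:2]@v).round(4),(X[:2]@u).round(4))
E
```

```text
post [0.6452 0.0135 0.123 ] x,y along 0.6215 -0.1736
tick [0.6518 0.0969 0.015 ] x,y along 0.652 -0.0957
rail end+y top [0.5734 0.2387 0.04  ] x,y along 0.6179 0.0627
rail end-y [ 0.6715 -0.0851  0.04  ] x,y along 0.6182 -0.2756
hand -y end [0.5782 0.0177 0.16  ] x,y along 0.5586 -0.1502
plate ++ [0.5993 0.3144 0.015 ] x,y along 0.6646 0.1277
plate +- [ 0.7185 -0.0794  0.015 ] x,y along 0.6648 -0.2837
d [0.6167 0.0887 0.04  ] x,y along 0.616 -0.0934
d [0.6196 0.0787 0.04  ] x,y along 0.6159 -0.1038
slab far L [0.6604 0.0524 0.065 ] x,y along 0.6473 -0.1407
slab far R [ 0.6793 -0.0103  0.065 ] x,y along 0.6473 -0.2063
```

```bash
python3 -m crank '[[[0.02,0,-0.58,0,0,0],[0.02,0.01,-0.58,0,0,0],[0.02,0.01,-0.58,0,0,0],[0.02,0.01,-0.58,0,0,0],[0.02,0.01,-0.58,0,0,0],[0,0,-0.58,0,0,0],[0,0,-0.58,0,0,0],[0,0,-0.58,0,0,0],[0,0,0,0,0,0],[0,0,0,0,0,0]]]' 1
python3 -m crank '[[[0,0,0,0,0,0],[0,0,0,0,0,0],[0,0,0,0,0,0],[0,0,0,0,0,0],[0,0,0,0,0,0],[0,0,0,0,0,0],[0,0,0,0,0,0],[0,0,0,0,0,0],[0,0,0,0,0,0],[0,0,0,0,0,0]]]' 0 30
```

```text
time: 3.4
ee_pos: [0.6465, 0.0145, 0.1123]
tcp_rot: [-180.0, 0.1, 16.8]
wrist_force: [-0.5, 0.3, 1.0]
opening: 0.0855
grasp_force: 0.0
time: 4.23
ee_pos: [0.6469, 0.0144, 0.113]
tcp_rot: [180.0, 0.0, 16.8]
wrist_force: [0.3, 0.4, -0.8]
opening: -0.0
grasp_force: 0.0
```

Run:
```python
from workcell import bot
import cv2, numpy as np
a=bot.camera("wrist")[:,:,::-1]; b=bot.camera("scene")[150:390,160:480,::-1]
cv2.imwrite("pics/w2.png",np.hstack([cv2.convertScaleAbs(cv2.resize(a,(400,300)),alpha=1.4),cv2.resize(b,(400,300),interpolation=cv2.INTER_CUBIC)]))
print(bot.get_obs()["opening"])
```

```text
9.997023375209077e-06
```

View pics/w2.png

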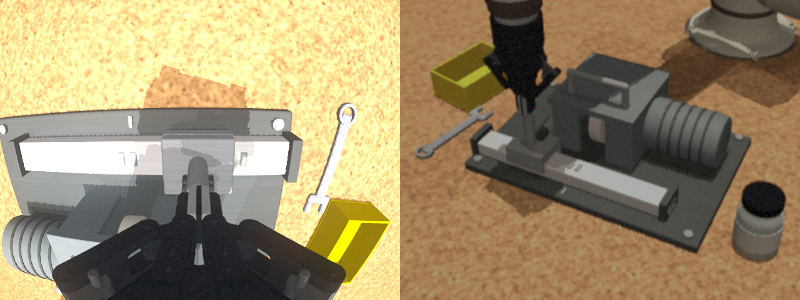

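The left half (wrist) shows the post still standing at about (198,165), just beyond the shut fingers. So the fingers closed on the box side of it or above it. I'll compute from the new wrist ray.

Run:
```python
from h import *
import cv2
m=bot.camera_model("wrist"); o=bot.get_obs(); print(o["ee_pos"])
for p in((317,253),(317,264)):
  for z in(.123,.105): print(p,z,wplane(m,p,z).round(4))
# project tcp
f=240/np.tan(np.radians(m["vertical_fov"]/2))
for X in (o["ee_pos"],o["ee_pos"]-[0,0,.019],np.array([.6447,.0135,.123]),np.array([.6427,.0136,.123]),o["ee_pos"]+[0,0,.05]):
    c=m["R"]@X+m["t"]; r=np.hypot(c[0],c[1]); print(X.round(3),(np.array([m["cx"],m["cy"]])+f*np.arctan2(r,c[2])*c[:2]/r).round(0))
w=cv2.imread("pics/w2.png")[120:270,130:270]
cv2.imwrite("pics/w2c.png",cv2.resize(cv2.convertScaleAbs(bot.camera("wrist")[200:440,200:440,::-1],alpha=1.8),(600,600),interpolation=cv2.INTER_CUBIC))
```

```text
[0.64695837 0.01447273 0.11308703]
(317, 253) 0.123 [0.672  0.0221 0.123 ]
(317, 253) 0.105 [0.6652 0.02   0.105 ]
(317, 264) 0.123 [0.6671 0.0206 0.123 ]
(317, 264) 0.105 [0.6597 0.0184 0.105 ]
[0.647 0.014 0.113] [317. 296.]
[0.647 0.014 0.094] [317. 279.]
[0.645 0.014 0.123] [318. 311.]
[0.643 0.014 0.123] [316. 314.]
[0.647 0.014 0.163] [317. 360.]
```

View pics/w2c.png

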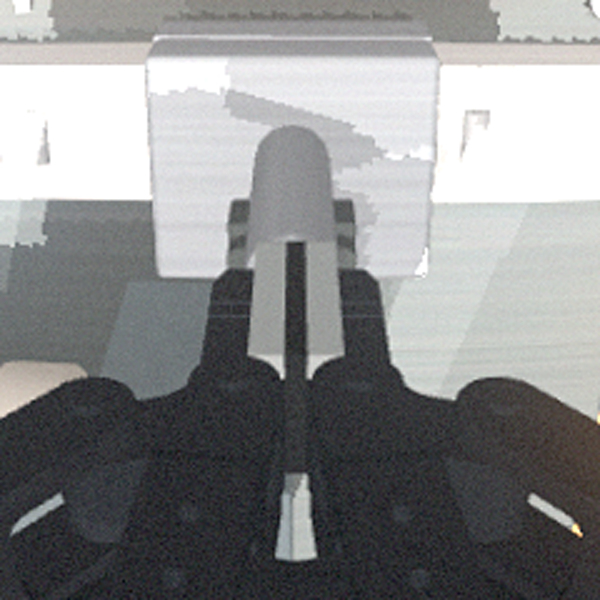

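The crop shows the post's base edge at crop (292,125), dark finger parts beside it at (240,230) and (345,230), and pale pads with a narrow slit from rows 240 to 355. It's ambiguous whether the post is between the pads, so I'll project the known geometry.

Run:
```python
from h import *
m=bot.camera_model("wrist"); o=bot.get_obs(); e=o["ee_pos"]; print(o["opening"],o["grasp_force"],(-m["R"].T@m["t"]).round(3))
f=240/np.tan(np.radians(m["vertical_fov"]/2)); yaw=np.radians(16.8); v=np.array([np.cos(yaw),np.sin(yaw),0]);u=np.array([-v[1],v[0],0])
def P(n,X):
    c=m["R"]@X+m["t"]; r=np.hypot(c[0],c[1]); q=np.array([m["cx"],m["cy"]])+f*np.arctan2(r,c[2])*c[:2]/r; print(n,((q-200)*2.5).round(0))
b=np.array([.644,.0135,0])
for z in(.065,.087,.123):
  for d in(-9,0,9): P(f"post z{z} x{d}",b+v*d/1e3+[0,0,z])
for s in(-9,9): P(f"post y{s} top",b+u*s/1e3+[0,0,.123])
for d in(-11,11):
  for z in(-19,0,20): P(f"pad x{d} z{z}",e+v*d/1e3+[0,0,z/1e3])
  P("pad tip y9",e+v*d/1e3+u*.009+[0,0,-.019])
P("slab far",b+v*.03+[0,0,.065]);P("slab near",b-v*.03+[0,0,.065])
```

```text
-0.0005119380996822385 0.0 [0.728 0.039 0.271]
post z0.065 x-9 [293. 191.]
post z0.065 x0 [293. 157.]
post z0.065 x9 [293. 122.]
post z0.087 x-9 [293. 233.]
post z0.087 x0 [293. 196.]
post z0.087 x9 [293. 159.]
post z0.123 x-9 [293. 321.]
post z0.123 x0 [293. 280.]
post z0.123 x9 [293. 237.]
post y-9 top [342. 280.]
post y9 top [244. 280.]
pad x-11 z-19 [293. 243.]
pad x-11 z0 [293. 289.]
pad x-11 z20 [293. 346.]
pad tip y9 [251. 243.]
pad x11 z-19 [293. 149.]
pad x11 z0 [293. 188.]
pad x11 z20 [293. 238.]
pad tip y9 [249. 149.]
slab far [293.  37.]
slab near [293. 266.]
```

Run:
```python
from h import *
m=bot.camera_model("wrist"); o=bot.get_obs(); e=o["ee_pos"]
f=240/np.tan(np.radians(m["vertical_fov"]/2)); yaw=np.radians(16.8); v=np.array([np.cos(yaw),np.sin(yaw),0]);u=np.array([-v[1],v[0],0])
def P(X):
    c=m["R"]@X+m["t"]; r=np.hypot(c[0],c[1]); return (np.array([m["cx"],m["cy"]])+f*np.arctan2(r,c[2])*c[:2]/r).round(0)
for z in(-19,-6,7,20,33): print(z,"open tip inner x+11",P(e+v*.011+u*.043+[0,0,z/1e3]),"x-11",P(e-v*.011+u*.043+[0,0,z/1e3]))
for n,X in(("post top",np.array([.644,.0135,.123])),("tip",e-[0,0,.019]),("tip+39",e+[0,0,.02])):print(n,proj("scene",X).round(1))
a=bot.camera("scene")[165:285,205:325,::-1]
import cv2; cv2.imwrite("pics/s2.png",cv2.resize(cv2.convertScaleAbs(a,alpha=1.3),(600,600),interpolation=cv2.INTER_CUBIC))
print("crop=(px-205)*5,(py-165)*5")
```

```text
-19 open tip inner x+11 [235. 259.] x-11 [238. 296.]
-6 open tip inner x+11 [230. 269.] x-11 [234. 308.]
7 open tip inner x+11 [224. 281.] x-11 [229. 321.]
20 open tip inner x+11 [217. 294.] x-11 [223. 336.]
33 open tip inner x+11 [209. 309.] x-11 [216. 353.]
post top [261.3 241.2]
tip [261.7 253.5]
tip+39 [260. 238.]
crop=(px-205)*5,(py-165)*5
```

View pics/s2.png

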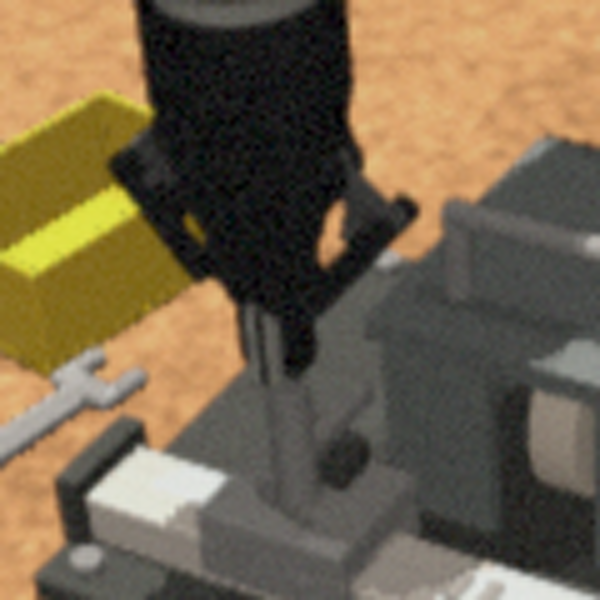

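The scene crop shows the shut fingertips ending at crop (285,375), just above the post top. Both cameras agree that the real tips sit about 39 mm higher than the reported TCP implies, both open and shut. From here I'll take the grip point as ee_z + 0.039. Opening, lowering 42 mm and gripping again.

```bash
python3 -m crank '[[[0,0,0,0,0,0],[0,0,0,0,0,0],[0,0,0,0,0,0],[0,0,0,0,0,0],[0,0,0,0,0,0],[0,0,0,0,0,0],[0,0,0,0,0,0],[0,0,0,0,0,0],[0,0,-0.35,0,0,0],[0,0,-0.35,0,0,0],[0,0,-0.35,0,0,0],[0,0,-0.35,0,0,0],[0,0,-0.35,0,0,0],[0,0,-0.35,0,0,0],[0,0,0,0,0,0],[0,0,0,0,0,0]]]' 1
python3 -m crank '[[[0,0,0,0,0,0],[0,0,0,0,0,0],[0,0,0,0,0,0],[0,0,0,0,0,0],[0,0,0,0,0,0],[0,0,0,0,0,0],[0,0,0,0,0,0],[0,0,0,0,0,0],[0,0,0,0,0,0]]]' 0 30
```

```text
time: 5.77
ee_pos: [0.6466, 0.0145, 0.0705]
tcp_rot: [-180.0, 0.1, 16.8]
wrist_force: [0.2, -0.8, -0.0]
opening: 0.0854
grasp_force: 0.0
time: 6.52
ee_pos: [0.6471, 0.0145, 0.0714]
tcp_rot: [180.0, -0.0, 16.8]
wrist_force: [-1.2, 0.3, 2.4]
opening: 0.017
grasp_force: 29.4
```

```bash
python3 -m crank '[[[-0.108,0.359,0,0,0,0],[-0.108,0.359,0,0,0,0],[-0.108,0.359,0,0,0,0],[-0.108,0.359,0,0,0,0],[-0.108,0.359,0,0,0,0],[-0.108,0.359,0,0,0,0],[-0.108,0.359,0,0,0,0],[-0.108,0.359,0,0,0,0],[0,0,0,0,0,0],[0,0,0,0,0,0],[0,0,0,0,0,0]]]'
python3 -m crank '[[[-0.029,0.096,0,0,0,0],[-0.029,0.096,0,0,0,0],[0,0,0,0,0,0],[0,0,0,0,0,0]]]'
python3 -m crank '[[[-0.029,0.096,0,0,0,0],[-0.029,0.096,0,0,0,0],[0,0,0,0,0,0],[0,0,0,0,0,0]]]'
python3 -m crank '[[[-0.029,0.096,0,0,0,0],[-0.029,0.096,0,0,0,0],[0,0,0,0,0,0],[0,0,0,0,0,0]]]'
```

```text
time: 7.43
ee_pos: [0.6295, 0.073, 0.0714]
tcp_rot: [-180.0, -0.0, 16.9]
wrist_force: [-0.3, 0.9, 5.3]
opening: 0.0169
grasp_force: 29.9
time: 7.77
ee_pos: [0.6285, 0.0763, 0.0714]
tcp_rot: [180.0, -0.0, 16.9]
wrist_force: [-0.5, -1.1, 4.7]
opening: 0.0175
grasp_force: 30.0
time: 8.1
ee_pos: [0.6282, 0.0773, 0.0714]
tcp_rot: [179.7, -0.0, 16.7]
wrist_force: [3.7, -14.9, 4.7]
opening: 0.0173
grasp_force: 30.4
time: 8.43
ee_pos: [0.6261, 0.0842, 0.0714]
tcp_rot: [-179.9, -0.0, 16.8]
wrist_force: [-1.4, 3.4, 5.4]
opening: 0.0168
grasp_force: 30.6
```

```bash
python3 -m crank '[[[-0.029,0.096,0,0,0,0],[-0.014,0.048,0,0,0,0],[0,0,0,0,0,0],[0,0,0,0,0,0]]]'
python3 -m crank '[[[-0.014,0.048,0,0,0,0],[0,0,0,0,0,0],[0,0,0,0,0,0]]]'
python3 -m crank '[[[-0.014,0.048,0,0,0,0],[0,0,0,0,0,0],[0,0,0,0,0,0]]]'
```

```text
time: 8.77
ee_pos: [0.6252, 0.0873, 0.0714]
tcp_rot: [-180.0, -0.0, 16.9]
wrist_force: [-0.5, 1.0, 4.5]
opening: 0.0171
grasp_force: 30.6
time: 9.02
ee_pos: [0.6248, 0.0884, 0.0713]
tcp_rot: [-179.9, -0.0, 16.9]
wrist_force: [-1.3, 1.5, 6.2]
opening: 0.0172
grasp_force: 30.6
time: 9.27
ee_pos: [0.6245, 0.0894, 0.0713]
tcp_rot: [-179.9, -0.0, 16.9]
wrist_force: [-1.5, 2.3, 6.4]
opening: 0.0167
grasp_force: 30.6
```

The bump was felt (15 N), then it released and the force dropped. I've travelled 78 mm against an estimate of 77–78.5. Opening so the detent can centre it, then rising and checking.

```bash
python3 -m crank '[[[0,0,0,0,0,0],[0,0,0,0,0,0],[0,0,0,0,0,0],[0,0,0,0,0,0],[0,0,0,0,0,0],[0,0,0,0,0,0],[0,0,0,0,0,0],[0,0,0,0,0,0],[0,0,0.3,0,0,0],[0,0,0.6,0,0,0],[0,0,0.9,0,0,0],[0,0,0.9,0,0,0],[0,0,0.9,0,0,0],[0,0,0.9,0,0,0],[0,0,0.9,0,0,0],[0,0,0.9,0,0,0],[0,0,0,0,0,0],[0,0,0,0,0,0],[0,0,0,0,0,0]]]' 1
python3 - <<'E'
from workcell import bot
import cv2,json
m=bot.camera_model("wrist"); json.dump({k:(v.tolist() if hasattr(v,"tolist") else v) for k,v in m.items()},open("m3.json","w"))
a=bot.camera("wrist")[:,:,::-1]; cv2.imwrite("pics/w3.png",a)
cv2.imwrite("pics/w3c.png",cv2.resize(a[120:420,120:520],(800,600),interpolation=cv2.INTER_CUBIC))
E
```

```text
time: 10.85
ee_pos: [0.6247, 0.0882, 0.1969]
tcp_rot: [-180.0, 0.0, 16.8]
wrist_force: [-0.4, 0.0, 0.5]
opening: 0.0857
grasp_force: 0.0
```

View pics/w3c.png

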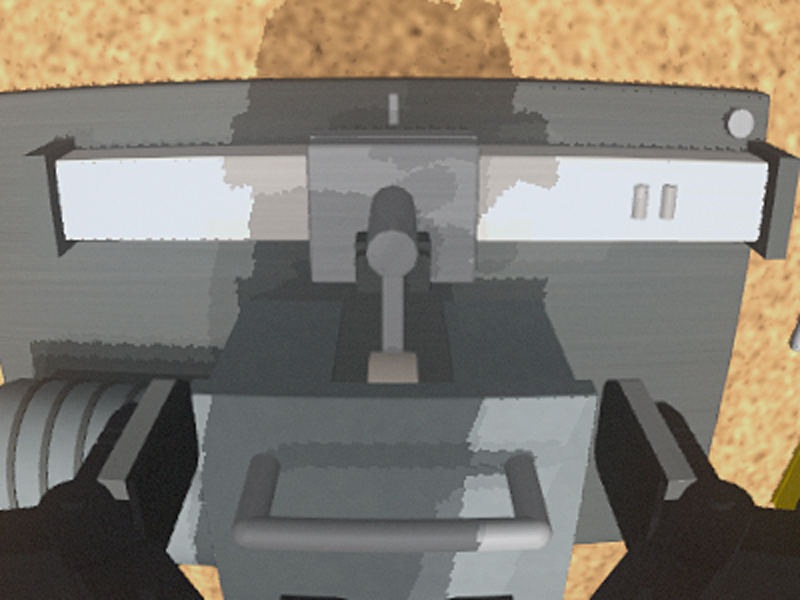

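The crop shows the post at (392,253) in line with the tick at (393,108), the slab edges centred at 393, and the bit aimed at the wheel. The guard is shut, with handle ends at (236,533) and (549,533).

Run:
```python
from h import *
import json
m={k:(np.array(v) if isinstance(v,list) else v) for k,v in json.load(open("m3.json")).items()}
yaw=.2933; u=np.array([-np.sin(yaw),np.cos(yaw)]); v=np.array([u[1],-u[0]])
for n,p,z in(("tick",(393,108),.015),("post",(392,253),.123),("slabL",(309,150),.065),("slabR",(477,150),.065),("d",(640,202),.04),("d",(668,202),.04),("h+",(238,533),.16),("h-",(548,533),.16),("h mid",(392.5,533),.16),("gfar+",(193,394),.119),("gfar-",(594,394),.119)):
    X=wplane(m,(119.75+p[0]/2,119.75+p[1]/2),z); print(n,X.round(4),(X[:2]@v).round(4),(X[:2]@u).round(4))
```

```text
tick [0.6521 0.0975 0.015 ] 0.6524 -0.0952
post [0.6225 0.0886 0.123 ] 0.6215 -0.0952
slabL [0.6341 0.1271 0.065 ] 0.6438 -0.0617
slabR [0.6536 0.0627 0.065 ] 0.6438 -0.1289
d [ 0.6492 -0.0215  0.04  ] 0.6152 -0.2083
d [ 0.6534 -0.0349  0.04  ] 0.6154 -0.2223
h+ [0.5195 0.1139 0.16  ] 0.5302 -0.0412
h- [0.551 0.01  0.16 ] 0.5304 -0.1497
h mid [0.5371 0.0627 0.16  ] 0.5323 -0.0953
gfar+ [0.5443 0.1439 0.119 ] 0.5627 -0.0196
gfar- [ 0.5884 -0.0015  0.119 ] 0.5628 -0.1715
```

The carrier is seated: post in line with the tick, and 0.1201 from the spare detent. Handle middle at (0.536, 0.063). Turning by -90° over the handle.

```bash
python3 -m crank '[[[-0.317,-0.09,0,0,0,-0.935],[-0.317,-0.09,0,0,0,-0.935],[-0.317,-0.09,0,0,0,-0.935],[-0.317,-0.09,0,0,0,-0.935],[-0.317,-0.09,0,0,0,-0.935],[-0.317,-0.09,0,0,0,-0.935],[-0.317,-0.09,0,0,0,-0.935],[-0.317,-0.09,0,0,0,-0.935],[-0.317,-0.09,0,0,0,-0.935],[-0.317,-0.09,0,0,0,-0.935],[-0.317,-0.09,0,0,0,-0.935],[-0.317,-0.09,0,0,0,-0.935],[-0.317,-0.09,0,0,0,-0.935],[-0.317,-0.09,0,0,0,-0.935],[0,0,0,0,0,0],[0,0,0,0,0,0]]]' 1
```

```text
time: 12.23
ee_pos: [0.4325, -0.2673, 0.1976]
tcp_rot: [-164.7, 0.4, -40.7]
wrist_force: [-0.3, 0.1, 0.3]
opening: 0.0854
grasp_force: 0.0
```

```bash
python3 -c "
from workcell import bot
o=bot.get_obs();print(o['q'].round(1),o['ee_pos'],o['tcp_rot'],o['qd'].round(1))"
python3 -m crank '[[[0,0,0,0,0,0],[0,0,0,0,0,0]]]'
```

```text
[-40.7  -1.7   0.   92.1  15.3 179.9] [ 0.43248179 -0.26726602  0.19761529] [-164.6530857     0.38399619  -40.65556415] [ 3.2  0.9  1.1 -0.2  0.1  0. ]
time: 12.4
ee_pos: [0.4344, -0.2655, 0.1979]
tcp_rot: [-164.6, 0.4, -40.4]
wrist_force: [-0.4, 0.5, -0.3]
opening: 0.0852
grasp_force: 0.0
```

Joint 6 hit its 180° limit, so that turn has to go the other way (yaw +106.8). Backing out of it while still high.

```bash
python3 -m crank '[[[0,0,0,0,0,0.9],[0,0,0,0,0,0.9],[0,0,0,0,0,0.9],[0,0,0,0,0,0.9],[0,0,0,0,0,0.9],[0,0,0,0,0,0.9],[0,0,0,0,0,0],[0,0,0,0,0,0]]]'
python3 -c "
from workcell import bot
o=bot.get_obs();print(o['q'].round(1),o['qd'].round(1))"
```

```text
time: 13.07
ee_pos: [0.4349, -0.2654, 0.1977]
tcp_rot: [-164.6, 0.4, -3.4]
wrist_force: [0.4, -0.2, -0.6]
opening: 0.0855
grasp_force: 0.0
[-38.6   8.1  10.  101.3  12.3 143.8] [-0.7 -1.4 -0.8 -0.3  0.2  1.4]
```

```bash
python3 -m crank '[[[0,0,0,-0.56,0.02,0],[0,0,0,-0.56,0.02,0],[0,0,0,-0.56,0.02,0],[0,0,0,-0.56,0.02,0],[0,0,0,0,0,0.88],[0,0,0,0,0,0.88],[0,0,0,0,0,0.88],[0,0,0,0,0,0.88],[0,0,0,0,0,0.88],[0,0,0,0,0,0.88],[0,0,0,0,0,0],[0,0,0,0,0,0]]]'
python3 -c "
from workcell import bot
o=bot.get_obs();print(o['q'].round(1),o['tcp_rot'])"
```

```text
time: 14.07
ee_pos: [0.434, -0.2658, 0.1984]
tcp_rot: [179.9, -0.1, 32.6]
wrist_force: [0.5, 0.7, 0.1]
opening: 0.0854
grasp_force: 0.0
[-31.5  -1.1   1.9  92.9   0.  115.9] [ 1.79912093e+02 -6.21349415e-02  3.26454746e+01]
```

```bash
python3 -m crank '[[[0.283,0.914,0,0,0,0.6],[0.283,0.914,0,0,0,0.6],[0.283,0.914,0,0,0,0.6],[0.283,0.914,0,0,0,0.6],[0.283,0.914,0,0,0,0.6],[0.283,0.914,0,0,0,0.6],[0.283,0.914,0,0,0,0.6],[0.283,0.914,0,0,0,0.6],[0.283,0.914,0,0,0,0.6],[0.283,0.914,0,0,0,0.6],[0.283,0.914,0,0,0,0.6],[0.283,0.914,0,0,0,0.6],[0.283,0.914,0,0,0,0.6],[0.283,0.914,0,0,0,0.6],[0.283,0.914,0,0,0,0.6],[0.283,0.914,0,0,0,0.6],[0.283,0.914,0,0,0,0.6],[0.283,0.914,0,0,0,0.6],[0,0,0,0,0,0],[0,0,0,0,0,0]]]'
python3 -c "
from workcell import bot
o=bot.get_obs();print(o['q'].round(1),o['tcp_rot'])"
```

```text
time: 15.73
ee_pos: [0.5358, 0.0636, 0.1981]
tcp_rot: [180.0, -0.0, 107.0]
wrist_force: [0.1, -0.1, -0.1]
opening: 0.0855
grasp_force: 0.0
[ 6.7  3.1  6.2 93.   0.  79.7] [ 1.79954800e+02 -2.96973061e-02  1.07009443e+02]
```

```bash
python3 -m crank '[[[0,0,-0.63,0,0,0],[0,0,-0.63,0,0,0],[0,0,-0.63,0,0,0],[0,0,-0.63,0,0,0],[0,0,-0.63,0,0,0],[0,0,-0.63,0,0,0],[0,0,0,0,0,0],[0,0,0,0,0,0]]]'
python3 -m crank '[[[0,0,0,0,0,0],[0,0,0,0,0,0],[0,0,0,0,0,0],[0,0,0,0,0,0],[0,0,0,0,0,0],[0,0,0,0,0,0],[0,0,0,0,0,0],[0,0,0,0,0,0],[0,0,0,0,0,0],[0,0,0,0,0,0]]]' 0 60
```

```text
time: 16.4
ee_pos: [0.5354, 0.0625, 0.1222]
tcp_rot: [-180.0, -0.0, 107.1]
wrist_force: [0.5, 0.2, 0.1]
opening: 0.0853
grasp_force: 0.0
time: 17.23
ee_pos: [0.5365, 0.063, 0.1231]
tcp_rot: [179.9, -0.0, 107.2]
wrist_force: [5.2, 2.0, 1.5]
opening: 0.0099
grasp_force: 58.4
```

The bar is gripped (opening 10 mm, 58 N). Working out the arc rows.

Run:
```python
import numpy as np
a=np.radians(19.4+np.arange(0,61,3)); v=np.array([.957,.29]); r=.1325
h=r*np.cos(a); z=r*np.sin(a)
for i in range(20): print([round(x/.02,2) for x in (*(v*(h[i+1]-h[i])),z[i+1]-z[i])],end=" ")
```

```text
[np.float64(-0.12), np.float64(-0.04), np.float64(0.32)] [np.float64(-0.13), np.float64(-0.04), np.float64(0.32)] [np.float64(-0.15), np.float64(-0.05), np.float64(0.31)] [np.float64(-0.17), np.float64(-0.05), np.float64(0.3)] [np.float64(-0.18), np.float64(-0.05), np.float64(0.29)] [np.float64(-0.19), np.float64(-0.06), np.float64(0.28)] [np.float64(-0.21), np.float64(-0.06), np.float64(0.27)] [np.float64(-0.22), np.float64(-0.07), np.float64(0.26)] [np.float64(-0.23), np.float64(-0.07), np.float64(0.25)] [np.float64(-0.25), np.float64(-0.07), np.float64(0.23)] [np.float64(-0.26), np.float64(-0.08), np.float64(0.22)] [np.float64(-0.27), np.float64(-0.08), np.float64(0.2)] [np.float64(-0.28), np.float64(-0.08), np.float64(0.19)] [np.float64(-0.29), np.float64(-0.09), np.float64(0.17)] [np.float64(-0.3), np.float64(-0.09), np.float64(0.16)] [np.float64(-0.3), np.float64(-0.09), np.float64(0.14)] [np.float64(-0.31), np.float64(-0.09), np.float64(0.12)] [np.float64(-0.32), np.float64(-0.1), np.float64(0.11)] [np.float64(-0.32), np.float64(-0.1), np.float64(0.09)] [np.float64(-0.32), np.float64(-0.1), np.float64(0.07)]
```

```bash
python3 -m crank '[[[-0.12,-0.04,0.32,0,0,0],[-0.13,-0.04,0.32,0,0,0],[-0.15,-0.05,0.31,0,0,0],[-0.17,-0.05,0.30,0,0,0],[-0.18,-0.05,0.29,0,0,0],[-0.19,-0.06,0.28,0,0,0],[0,0,0,0,0,0],[0,0,0,0,0,0]]]'
```

```text
time: 17.9
ee_pos: [0.5185, 0.0576, 0.16]
tcp_rot: [179.7, -0.0, 107.2]
wrist_force: [9.8, 4.4, 0.3]
opening: 0.0099
grasp_force: 59.3
```

```bash
python3 -m crank '[[[-0.19,-0.06,0.27,0,0,0],[-0.20,-0.06,0.26,0,0,0],[-0.22,-0.07,0.25,0,0,0],[-0.24,-0.07,0.23,0,0,0],[-0.26,-0.08,0.22,0,0,0],[-0.27,-0.08,0.20,0,0,0],[-0.28,-0.08,0.19,0,0,0],[-0.29,-0.09,0.17,0,0,0],[0,0,0,0,0,0],[0,0,0,0,0,0]]]'
python3 -m crank '[[[-0.30,-0.09,0.16,0,0,0],[-0.30,-0.09,0.14,0,0,0],[-0.31,-0.09,0.12,0,0,0],[-0.32,-0.10,0.11,0,0,0],[-0.32,-0.10,0.09,0,0,0],[-0.32,-0.10,0.07,0,0,0],[0,0,0,0,0,0],[0,0,0,0,0,0],[0,0,0,0,0,0],[0,0,0,0,0,0]]]'
python3 - <<'E'
from h import *
import cv2
a=bot.camera("scene")[:,:,::-1]
cv2.imwrite("pics/s3.png",cv2.resize(a[100:370,180:500],(800,600*9//8*8//9),interpolation=cv2.INTER_CUBIC)); print(bot.get_obs()["ee_pos"])
E
```

```text
time: 18.73
ee_pos: [0.4805, 0.0462, 0.1977]
tcp_rot: [179.4, -0.0, 107.2]
wrist_force: [11.0, 5.9, 12.2]
opening: 0.0096
grasp_force: 60.1
time: 19.57
ee_pos: [0.4437, 0.035, 0.2127]
tcp_rot: [179.3, -0.0, 107.2]
wrist_force: [10.0, 7.0, 22.1]
opening: 0.0098
grasp_force: 62.9
[0.44375664 0.03502197 0.21273214]
```

View pics/s3.png

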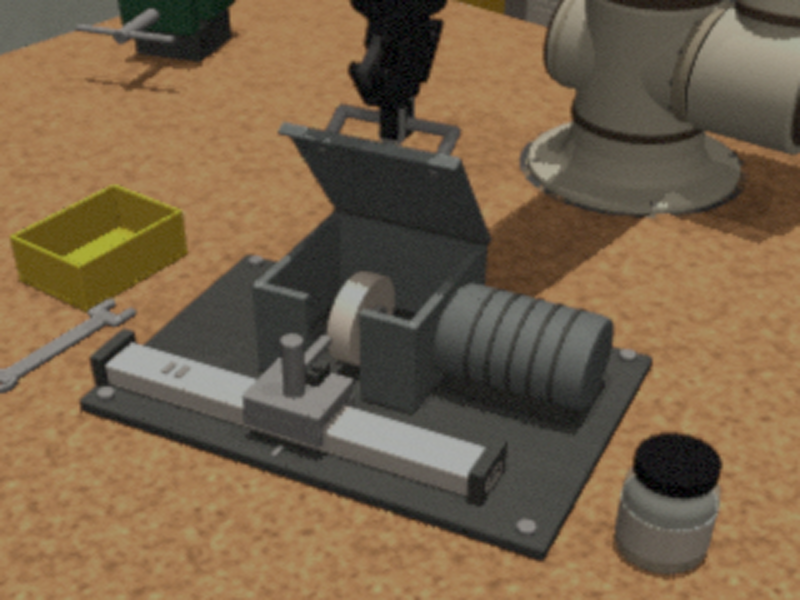

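The guard stands open with the bar between the fingers. The free-edge corners are at crop (283,128) and (460,160), and the carrier is still at its tick. I'll ease the 22 N by raising about 3 mm, then check the angle from the picture.

```bash
python3 -m crank '[[[0.02,0.01,0.08,0,0,0],[0.02,0,0.07,0,0,0],[0,0,0,0,0,0],[0,0,0,0,0,0],[0,0,0,0,0,0],[0,0,0,0,0,0]]]'
python3 - <<'E'
from h import *
yaw=.2933; v=np.array([np.cos(yaw),np.sin(yaw),0]);u=np.array([-v[1],v[0],0])
obs=[(78,np.array([180+460/2.5,100+160/2.222])),(-78,np.array([180+283/2.5,100+128/2.222]))]
hg=np.array([.4158,.0267,.116])
def res(p):
    r=[]
    for y,o in obs: r.append(proj("scene",hg+u*y/1e3+.157*(v*np.cos(p[0])+np.array([0,0,np.sin(p[0])]))-o@np.zeros(2))-o)
    return np.concatenate(r)
f=least_squares(res,[1.]); print("angle deg",np.degrees(f.x),f.fun.round(1))
E
```

```text
time: 20.12
ee_pos: [0.4429, 0.0348, 0.213]
tcp_rot: [179.7, -0.1, 107.2]
wrist_force: [6.9, 5.6, 5.6]
opening: 0.0097
grasp_force: 61.1
angle deg [58.23155248] [-1.5  0.1 -2.  -1.7]
```

The angle reads 58–59° both from the picture and from the arm's own travel, within the 8° allowed. Handing in.

```bash
python3 -m crank '[[[0,0,0,0,0,0],[0,0,0,0,0,0],[0,0,0,0,0,0],[0,0,0,0,0,0],[0,0,0,0,0,0],[0,0,0,0,0,0]]]'; python3 -c "
from workcell import bot
print(bot.job_done())"
```

```text
time: 20.62
ee_pos: [0.443, 0.0348, 0.213]
tcp_rot: [179.7, -0.1, 107.2]
wrist_force: [7.4, 4.7, 6.0]
opening: 0.0099
grasp_force: 61.1
the job is handed in; nothing more can be done
None
```

I handed the job in at 20.6 s with the carrier seated in the wheel detent and the gripper holding the guard open at about 58–59°; the bin, jar and spanner were not touched, and no verdict came back.

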